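Stock the desk shelf and press its label holder home behind the lip

ROBOT

A 6-joint arm with a two-finger parallel gripper is mounted at the origin on the work surface. World frame = base frame: x ahead of the robot, y to its left, z up, the work surface at z = 0. Lengths are in m, angles in rad, forces in N, time in s.
With the tool pointing down it reaches from about 0.35 to 0.975 m from the base axis. Payload 4.9 kg.
Tool frame: the origin (TCP) lies on the centre line of the jaws, within the pads' length; the fingertips stand 8 mm ahead of it and the grasp point (between the pads) lies 11 mm behind it; z points along the fingers, y is the direction in which the jaws open and shut (so a half turn about z gives the same grasp; the last joint's range is limited). The gripper opens to 85 mm and grips with 20 to 120 N. Pads are 22 mm wide; open, the fingers measure 114 mm over their backs; the gripper's body (76 mm by 85 mm) begins 54 mm behind the grasp point. The pads swing forward as they close: fully open they stand 13 mm farther back than shut.
Start: joints at [-1.225, 0.053, 1.613, -0, 1.476, -0.119], TCP at [0.28, -0.559, 0.239] pointing down, gripper open.
Joint ranges: [-3.01, 3.01], [-1.01, 2.22], [0.06, 2.58], [-1.02, 4.17], [0.09, 2.62], [-3.14, 3.14]. Speed limits (rad/s): [2.57, 2.57, 3.14, 3.14, 3.14, 3.14].

INTERFACE

Orientations are given as a rotation vector (axis times angle).
In Python, from station import get_obs, get_image, calibration, finish_job gives the robot as it stands. The module is installed in compiled form; this text tells all that it offers.
- The arm moves only by the shell command python3 -m jog 'ROWS' [FORCE]. ROWS is JSON, a list of rows, each a list of 7 numbers: the shift along the tool's x, y, z in cm, then the turn, a rotation vector about the tool's x, y, z in rad, then the closure in counts, from 0 (fully open) to 255 (shut). In form: [[dx, dy, dz, ax, ay, az, jaw], ...]. A call has 1 to 8 rows; each row is the pose to reach, as a shift and turn from the pose measured when the call began, along the tool's axes at that moment; what a row does not reach only later rows make up. A row lasts 1/12 s, in which the tool goes at most 41.7 mm and 7.16 degrees, less where a joint would pass 70% of its speed; a pose out of reach is approached as far as the arm can. A call with a gripper value outside its range is refused whole. The fingers move at their own pace and stop on an object; FORCE is the grip in N (left out, the last holds). Time passes only in rows, so rows that repeat a pose let the fingers close. It gives the time, the measured TCP pose, the force and the opening at its end, in the units of the state.
- get_obs(): the state, without advancing time (a new reading comes with each control period).
- get_image(name): name is "scene" or "top" or "wrist"; returns the picture (480x640x3 uint8, red, green, blue); there is no depth.
- calibration(name): a dict with "vfov" (degrees; the focal length in pixels is half the picture's height over the tangent of half this angle, whatever the lens; pixels are square), "cx", "cy" (the principal point, pixels), "R" (3x3) and "t" (3): a world point X has camera coordinates R X + t. Camera axes: x right, y down, z forward; pixel columns grow to the right and rows downward; lengths in m; the calibration is good to about 2 mm. A picture is of the moment at which its call begins: read the wrist's pose just before it. calibration takes no time and is no camera call; for the wrist camera it gives the pose at the moment of the call.
- finish_job(): hands the job in, once; it reports no verdict.
The state is a dict: "t": time; "q": joint angles; "dq": joint speeds; "effort": joint torques, N m; "tool_pos": TCP position; "tool_rot": TCP orientation; "contact_force": force on the tool from outside, world axes, zero at the start; "wrist_torque": the same for the moment, N m; "opening": finger opening in m.
Only numpy, scipy, OpenCV 4.12 (cv2) and the standard library are available. Lean on these libraries where they do the work, as an engineer would, in place of code of your own. Each camera call takes 0.05 s, during which the arm holds its last target. There are 200 camera calls.

TASK

Stock the empty lane of the little desk shelf from back to front: stand the tall orange-capped bottle down in the rear pocket (one dot) and let go of it, then the short white-lidded jar in the front pocket (two dots) and let go of that. Then take the green label holder from its wooden stand and push its tongue down into the slot behind the blue lip, centred in front of those two pockets with the white card facing out over the lip, until it is fully home, and finish while still holding it pressed firmly down, without forcing it, so that the adhesive on its foot can take. Leave the goods and label holder in the other lane and the pink soap case where they are.

Things in the scene. Friction and masses are not known exactly. Their poses are not given: they have to be found in the camera images.
- shelf: Fixed low desk shelf 170 (x) x 200 (y) x 74 mm: white steel, grey tray (top z = 66) with 2 x 2 round pockets, blue front lip. Origin: centre of its underside on the desk; x from lip to rear, y along the lip, z up; yaw within 0.3 rad, lip towards the robot. Lip: 3 mm sheet, top z = 74 mm, rear face x = -82. Empty lane at y = -45, stocked lane at y = +45 mm.
- pocket_1 (a point): Centre of the floor of the empty rear pocket (one blue dot): round, 46 mm wide, 16 mm deep, 50 mm above the desk; axes as the shelf's.
- pocket_2 (a point): Centre of the floor of the empty front pocket (two blue dots): same size and height, 70 mm nearer the lip than pocket_1; axes as the shelf's.
- lip_place (a point): Where the holder's tongue tip belongs: middle of the floor of the slot behind the lip, in line with the two empty pockets. Slot 6.5 mm wide (x), runs along the whole lip, open above; floor 50 mm above the desk, 24 mm below the lip's top, 16 mm below the tray's top, which borders it at the rear. 58 mm in front of pocket_2; axes as the shelf's.
- bottle: Tall bottle, loose, about 0.12 kg: straight white body 42 mm in diameter up to z = 62 mm with an orange band, then a narrow orange cap (29 mm) to 92 mm. Origin: centre of its underside, z up. It stands upright on the desk at the start.
- jar: Short jar, loose, about 0.12 kg: straight amber body and white lid, 42 mm in diameter and 64 mm tall (the lid is z 44 to 64). Origin: centre of its underside, z up. It stands upright on the desk at the start.
- holder: Green label holder, loose, rigid, 45 g: plate 10 (x) x 60 (y) mm from z = 25 to 69 mm, below it a tongue 3.5 x 48 mm from z = 0 to 25 (2 mm thick in the lowest 4 mm). White card with blue stripe on its -x face. Origin: middle of the tongue's tip; z up. Starts upright in the stand's slot with a little play, yaw as the stand. When home, the plate's lower edge is 1 mm above the lip.
- card_face (a point): Centre of the holder's card face, 5 mm from the plate's middle towards its -x, at z = 47 mm of the holder.
- stand: Fixed wooden block 56 (x) x 90 (y) x 30 mm that keeps the label holder upright: slot 5.5 mm wide (x) and 56 mm long (y), 22 mm deep from the top. Origin: centre of its underside; the holder's tongue tip stands 8 mm above it.
- stocked_bottle: Bystander: blue-capped tall bottle (42 x 92 mm) in the rear pocket of the other lane; origin centre of its underside. Leave alone.
- stocked_jar: Bystander: white jar with blue lid (42 x 64 mm) in the front pocket of the other lane; origin centre of its underside. Leave alone.
- fitted_holder: Bystander: same kind of label holder, yellow stripe, already home behind the lip in front of the other lane, 90 mm from lip_place; origin at its tongue tip. Leave alone.
- soap_case: Bystander: pink soap case 67 x 102 x 38 mm, loose on the desk at the far left; origin centre of its underside. Leave alone.

How it is judged:
By the outcome, as a careful person would: the job done as asked, in the order asked, and still so for the second after the job is handed in, while the arm keeps its last pose, push and grip.
It also fails if it takes over 72 s, if anything falls off the work surface, if the arm or the gripper's body presses on something with over 40 N, if the wrist force passes 120 N, or if a joint passes its speed limit or range.

## Working session

There is one attempt and no reset: what is moved stays moved. The work goes in short steps, Python scripts to look and compute and a shell command to move; the robot and the scene stay as the last step left them, time stands still between calls to the robot, and variables do not carry over. Pictures are saved under pics/ and viewed, about 8 in all and at most 12, crops included, and the job is handed in when it is done.

```bash
mkdir -p pics
python3 - <<'E'
from station import *
import cv2,numpy as np
for n in ("scene","top"):
    im=get_image(n); cv2.imwrite(f"pics/{n}0.png",im[:,:,::-1])
    c=calibration(n); print(n,c["vfov"],c["cx"],c["cy"],np.round(c["R"],3).tolist(),np.round(c["t"],3), "cam",np.round(-np.array(c["R"]).T@np.array(c["t"]),3))
o=get_obs(); print({k:np.round(v,3).tolist() for k,v in o.items()})
E
```

```text
scene 42.85688788523404 325.99626911946234 243.85044109112187 [[0.561, 0.828, 0.014], [0.7, -0.466, -0.541], [-0.441, 0.313, -0.841]] [-0.33  -0.363  1.536] cam [ 1.117 -0.377  1.1  ]
top 56.07397952879322 309.85130306589116 237.8782468691067 [[-0.089, -0.996, -0.004], [-0.967, 0.087, -0.24], [0.239, -0.018, -0.971]] [0.034 0.558 0.92 ] cam [0.323 0.002 1.027]
{'t': 0.1, 'q': [-1.225, 0.053, 1.614, -0.0, 1.476, -0.119], 'dq': [0.0, -0.001, -0.002, 0.0, -0.0, -0.0], 'effort': [0.001, -39.49, -37.136, -0.0, 0.004, 0.0], 'tool_pos': [0.28, -0.558, 0.238], 'tool_rot': [-3.055, -0.723, 0.0], 'contact_force': [-0.016, 0.54, 0.101], 'wrist_torque': [-0.016, 0.034, 0.0], 'opening': 0.085}
```

View pics/top0.png

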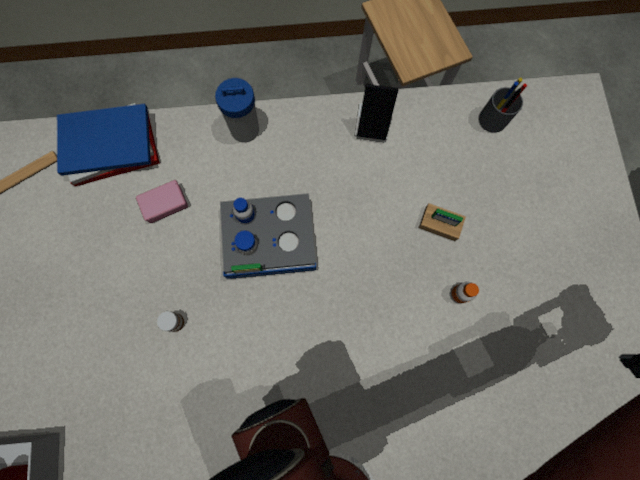

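View pics/scene0.png

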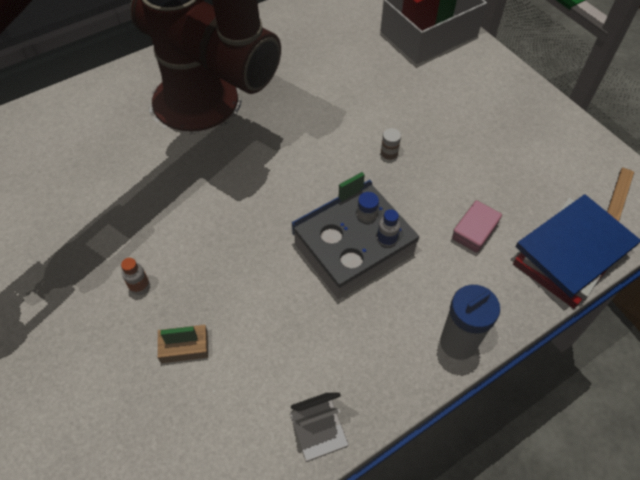

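The top view shows the bottle cap at (470,290), the jar lid at (168,321), the stand at (443,221), and the shelf at about (268,235) with the empty pockets at (286,211) and (288,241). In the scene view the bottle is at (130,268), the jar at (391,137), the stand at (182,343) and the pockets at (331,234) and (351,260).

```bash
cat > h.py <<'E'
from station import *
import cv2,numpy as np
from scipy.spatial.transform import Rotation as Ro
def foc(c): return 240/np.tan(np.radians(c["vfov"])/2)
def ray(c,p):
    R=np.array(c["R"]);C=-R.T@np.array(c["t"]);d=R.T@np.array([(p[0]-c["cx"])/foc(c),(p[1]-c["cy"])/foc(c),1.]);return C,d
def on(c,p,z):
    C,d=ray(c,p);return C+d*(z-C[2])/d[2]
def proj(c,X):
    v=np.array(c["R"])@X+np.array(c["t"]);return np.array([c["cx"],c["cy"]])+foc(c)*v[:2]/v[2]
def tri(a,p,b,q):
    A,d=ray(a,p);B,e=ray(b,q);s=np.linalg.lstsq(np.c_[d,-e],B-A,rcond=None)[0]
    P=A+d*s[0];Q=B+e*s[1];return (P+Q)/2,np.linalg.norm(P-Q)
def blobs(im,lo,hi,amin=15,roi=None):
    h=cv2.cvtColor(im,cv2.COLOR_RGB2HSV);m=cv2.inRange(h,lo,hi)
    if roi: k=np.zeros_like(m);k[roi[1]:roi[3],roi[0]:roi[2]]=255;m&=k
    n,l,s,c=cv2.connectedComponentsWithStats(m)
    return [(c[i].round(1).tolist(),s[i].tolist(),l==i) for i in range(1,n) if s[i,4]>=amin]
def go(P):
    "shift in tool cm to world point P"
    o=get_obs();return (Ro.from_rotvec(o["tool_rot"]).inv().apply(np.array(P)-o["tool_pos"])*100).round(2)
E
python3 - <<'E'
from h import *
for n in ("scene","top"):
    im=cv2.imread(f"pics/{n}0.png")[:,:,::-1].copy();c=calibration(n)
    for nm,lo,hi in (("orange",(3,180,90),(14,255,255)),("green",(45,120,40),(80,255,255)),("wood",(10,80,60),(25,180,255)),("blue",(105,150,40),(125,255,255)),("white",(0,0,150),(180,40,255)),("gray",(0,0,40),(180,60,90))):
        for b in blobs(im,lo,hi,25 if nm!="gray" else 1500):
            p=b[0]
            if nm=="white" and b[1][4]>600: continue
            print(n,nm,p,b[1],on(c,p,.066).round(3))
E
```

```text
scene orange [127.7, 263.8] [123, 260, 11, 9, 65] [ 0.398 -0.342  0.066]
scene green [573.7, 1.3] [567, 0, 16, 4, 47] [0.298 1.01  0.066]
scene wood [620.2, 192.7] [608, 168, 26, 52, 662] [0.816 0.606 0.066]
scene wood [183.8, 345.1] [158, 325, 49, 34, 894] [ 0.613 -0.329  0.066]
scene blue [368.2, 200.0] [359, 193, 19, 15, 223] [0.533 0.144 0.066]
scene blue [579.2, 243.7] [520, 196, 120, 98, 6010] [0.858 0.435 0.066]
scene blue [390.7, 215.2] [385, 210, 13, 11, 108] [0.591 0.16  0.066]
scene blue [513.5, 362.6] [358, 270, 282, 205, 1231] [0.971 0.146 0.066]
scene blue [482.9, 316.4] [461, 303, 38, 23, 297] [0.872 0.162 0.066]
scene white [585.5, 6.3] [580, 3, 11, 8, 46] [0.331 1.021 0.066]
scene white [488.7, 66.9] [484, 63, 10, 7, 29] [0.366 0.638 0.066]
scene white [452.7, 84.9] [448, 83, 12, 5, 25] [0.366 0.521 0.066]
scene white [374.5, 115.0] [364, 109, 26, 13, 133] [0.342 0.302 0.066]
scene white [378.1, 124.3] [375, 121, 7, 8, 25] [0.37  0.292 0.066]
scene white [352.7, 133.6] [341, 123, 29, 20, 238] [0.361 0.226 0.066]
scene white [391.6, 133.4] [384, 127, 17, 13, 165] [0.4
[... 14825 characters left out ...]
]
top white [478.8, 421.5] [475, 418, 9, 9, 29] [ 0.154 -0.318  0.066]
top white [467.2, 426.2] [464, 420, 7, 14, 36] [ 0.147 -0.293  0.066]
top white [410.9, 431.1] [404, 424, 15, 15, 76] [ 0.148 -0.181  0.066]
top white [460.1, 433.6] [456, 430, 8, 9, 29] [ 0.135 -0.277  0.066]
top white [389.9, 450.4] [384, 443, 13, 14, 53] [ 0.117 -0.134  0.066]
top gray [164.4, 47.1] [0, 0, 390, 121, 25571] [1.072 0.297 0.066]
top gray [566.9, 62.0] [383, 12, 257, 149, 9086] [ 0.941 -0.676  0.066]
top gray [270.0, 232.8] [221, 194, 97, 80, 4580] [0.579 0.07  0.066]
top gray [429.5, 376.6] [262, 285, 351, 195, 19607] [ 0.247 -0.233  0.066]
top gray [41.4, 450.6] [0, 426, 65, 54, 2096] [0.177 0.549 0.066]
```

Run:
```python
from h import *
s=calibration("scene");t=calibration("top")
for n,a,b in (("cap",(128.5,264.5),(471.3,289.5)),("p1",(351,260.3),(285.4,211.7)),("p2",(331.1,235.9),(288.2,241.8)),("jarlid",(391.6,133.4),(168.5,320.5)),("bluelidjar",(368.2,200),(244.1,240.2)),("bluecap",(390.7,215.2),(240.4,204.7)),("holder",(179,330),(448.6,214.6))):
    X,e=tri(s,a,t,b);print(n,X.round(4),round(e,4),"| z=.05 s,t",on(s,a,.05)[:2].round(4),on(t,b,.05)[:2].round(4))
print("wrist",calibration("wrist")["vfov"])
w=calibration("wrist");R=np.array(w["R"]);print((-R.T@w["t"]).round(3),R.round(3).tolist())
```

```text
cap [ 0.4138 -0.3417  0.0855] 0.0002 | z=.05 s,t [ 0.3892 -0.3404] [ 0.4172 -0.3548]
p1 [0.6282 0.0329 0.053 ] 0.0008 | z=.05 s,t [0.6267 0.0337] [0.6293 0.0334]
p2 [0.558  0.0323 0.0535] 0.0002 | z=.05 s,t [0.5561 0.0336] [0.5589 0.0325]
jarlid [0.409  0.2984 0.0654] 0.0047 | z=.05 s,t [0.3989 0.3109] [0.4094 0.3008]
bluelidjar [0.5567 0.1227 0.1079] 0.0002 | z=.05 s,t [0.524  0.1519] [0.5714 0.1302]
bluecap [0.6261 0.1229 0.1359] 0.0009 | z=.05 s,t [0.5825 0.1679] [0.6552 0.1341]
holder [ 0.5836 -0.3241  0.0728] 0.003 | z=.05 s,t [ 0.5726 -0.3216] [ 0.5893 -0.3334]
wrist 69.02325184956939
[ 0.347 -0.524  0.372] [[0.449, -0.894, -0.002], [-0.854, -0.43, 0.294], [-0.263, -0.13, -0.956]]
```

```bash
python3 -c "
from h import *
print(go([.413,-.342,.17]))"
```

```text
[ 21.58 -13.35   6.85]
```

```bash
python3 -m jog '[[21.6,-13.3,3,0,0,0.46,0],[21.6,-13.3,3,0,0,0.46,0],[21.6,-13.3,3,0,0,0.46,0],[21.6,-13.3,5,0,0,0.46,0],[21.6,-13.3,6.8,0,0,0.46,0],[21.6,-13.3,6.8,0,0,0.46,0],[21.6,-13.3,6.8,0,0,0.46,0],[21.6,-13.3,6.8,0,0,0.46,0]]'
python3 - <<'E'
from h import *
c=calibration("wrist");im=get_image("wrist");cv2.imwrite("pics/w1.png",im[:,:,::-1])
for b in blobs(im,(3,160,60),(14,255,255),80): print(b[:2],on(c,b[0],.092).round(4))
o=get_obs();print(Ro.from_rotvec(o["tool_rot"]).as_matrix().round(3).tolist())
E
```

```text
t: 0.77
tool_pos: [0.4135, -0.338, 0.167]
tool_rot: [-3.135, -0.014, 0.007]
contact_force: [0.5, -0.7, 0.3]
opening: 0.0851
([321.6, 264.9], [309, 249, 33, 26, 344]) [ 0.4084 -0.3363  0.092 ]
[[1.0, 0.008, -0.003], [0.008, -1.0, 0.004], [-0.003, -0.004, -1.0]]
```

View pics/w1.png

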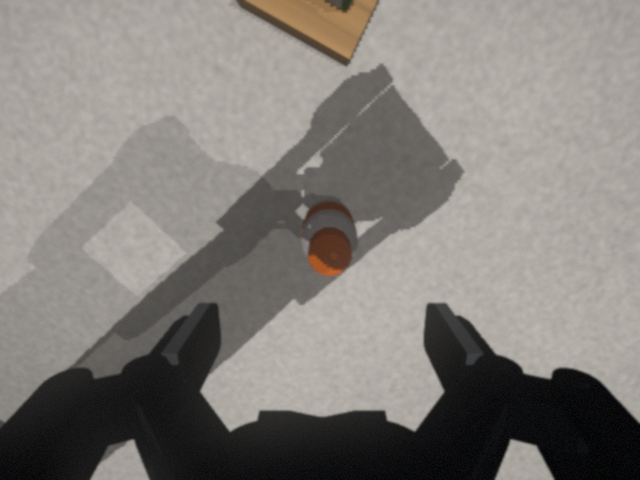

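The wrist view shows the cap's top centred near (329,250), midway between the pads (columns ~205 and ~440). The mask caught only its lit lower edge, so I recompute from the full cap.

Run:
```python
from h import *
c=calibration("wrist");im=cv2.imread("pics/w1.png")[:,:,::-1].copy()
for b in blobs(im,(0,120,40),(16,255,255),80):
    x,y,w,h,a=b[1]; print(b[:2]);
P=on(c,(329,250),.092);print(P,on(calibration("top"),(471,288.5),.092));print(go([*P[:2],.04]))
```

```text
([319.3, 11.3], [269, 0, 100, 30, 1203])
([327.3, 207.6], [307, 202, 43, 16, 206])
([328.9, 251.8], [308, 228, 42, 48, 1559])
[ 0.4178159  -0.34344353  0.092     ] [ 0.41523221 -0.33920062  0.092     ]
[ 0.49  0.37 12.86]
```

```bash
python3 -m jog '[[0.4,0.3,4,0,0,0,0],[0.4,0.3,8,0,0,0,0],[0.4,0.3,11,0,0,0,0],[0.4,0.3,12.7,0,0,0,0],[0.4,0.3,12.7,0,0,0,255],[0.4,0.3,12.7,0,0,0,255],[0.4,0.3,12.7,0,0,0,255],[0.4,0.3,12.7,0,0,0,255]]' 40; python3 -m jog '[[0,0,0,0,0,0,255],[0,0,0,0,0,0,255],[0,0,0,0,0,0,255]]'
python3 - <<'E'
from h import *
c=calibration("wrist");im=get_image("wrist");cv2.imwrite("pics/w2.png",im[:,:,::-1])
E
```

```text
t: 1.48
tool_pos: [0.4182, -0.3447, 0.0446]
tool_rot: [-3.141, -0.011, -0.0]
contact_force: [-0.2, 0.8, 3.0]
opening: 0.0406
t: 1.73
tool_pos: [0.4186, -0.3453, 0.0456]
tool_rot: [3.141, 0.011, 0.002]
contact_force: [-0.3, 0.4, -1.7]
opening: 0.0408
```

View pics/w2.png

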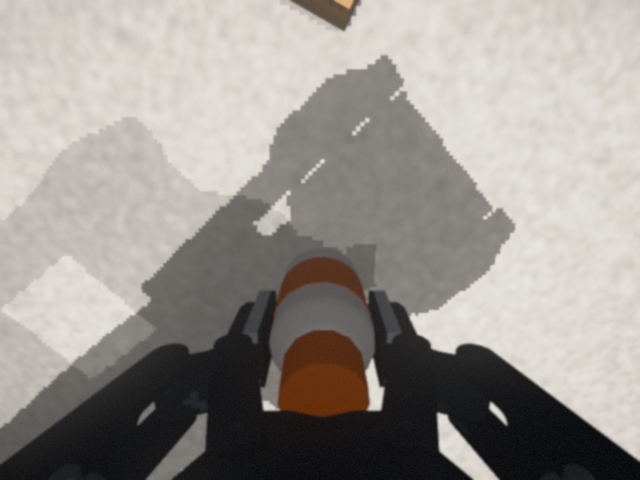

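The bottle is gripped (opening 40.8 mm): its cap top shows at about (324,390) and the pads flank the body. I'll lift it and look at the shelf from a waypoint.

```bash
python3 -m jog '[[0,0,-4,0,0,0,255],[0,0,-8,0,0,0,255],[0,-3,-11.5,0,0,0,255],[2,-7,-12.5,0,0,0,255],[4,-10.5,-12.5,0,0,0,255],[6,-14,-12.5,0,0,0,255],[8,-17.5,-12.5,0,0,0,255],[10,-21,-12.5,0,0,0,255]]' 60
python3 -c "
from h import *
print(go([.555,.033,.17]))"
```

```text
t: 2.45
tool_pos: [0.5163, -0.1338, 0.1704]
tool_rot: [3.141, 0.011, 0.002]
contact_force: [0.6, -1.0, -1.3]
opening: 0.0401
[  3.99 -16.65   0.04]
```

```bash
python3 -m jog '[[1,-4,0,0,0,0,255],[2,-8,0,0,0,0,255],[3,-12,0,0,0,0,255],[4,-15,0,0,0,0,255],[4,-16.6,0,0,0,0,255],[4,-16.6,0,0,0,0,255],[4,-16.6,0,0,0,0,255],[4,-16.6,0,0,0,0,255]]'
python3 - <<'E'
from h import *
c=calibration("wrist");im=get_image("wrist");cv2.imwrite("pics/w3.png",im[:,:,::-1]);import pickle;pickle.dump(c,open("w3.pkl","wb"))
print(get_obs()["tool_pos"])
E
```

```text
t: 3.12
tool_pos: [0.5548, 0.0319, 0.1701]
tool_rot: [3.141, 0.011, 0.001]
contact_force: [-1.1, 1.0, -2.5]
opening: 0.0403
[0.55486868 0.03154991 0.17023342]
```

View pics/w3.png

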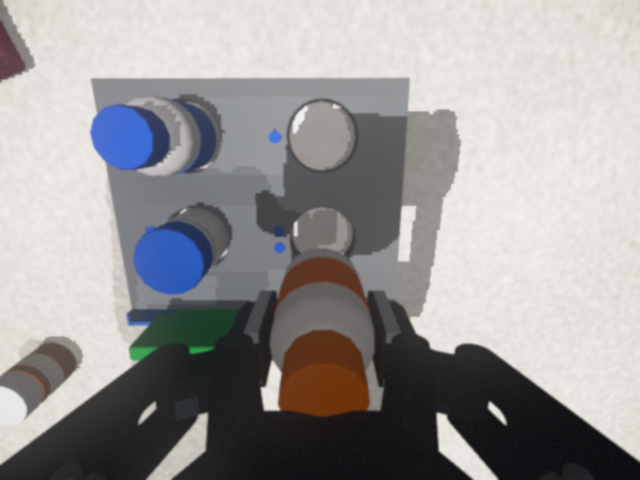

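Pocket 1's rim is centred near (322,135), radius about 36 px. Pocket 2 is at (322,232), the dots are at (275,136) and (279,232/247), and the rear shelf edge runs level at row 78. The held bottle's far bottom edge is at row ~250 and its cap's front edge at row ~362.

Run:
```python
from h import *
import pickle
c=pickle.load(open("w3.pkl","rb"));im=cv2.imread("pics/w3.png")
g=cv2.cvtColor(im,cv2.COLOR_BGR2GRAY)
# rim: radial darkest ring / edges around guess
for z0,(cx,cy) in (("p1",(322,135)),):
    pts=[]
    for a in np.linspace(0,2*np.pi,72,endpoint=False):
        r=np.arange(26,46,.25);v=cv2.remap(cv2.GaussianBlur(g,(3,3),0).astype(np.float32),(cx+r*np.cos(a)).astype(np.float32)[None],(cy+r*np.sin(a)).astype(np.float32)[None],cv2.INTER_LINEAR)[0]
        i=np.argmin(v); pts.append((cx+r[i]*np.cos(a),cy+r[i]*np.sin(a)))
    W=np.array([on(c,p,.066)[:2] for p in pts])
    from scipy.optimize import least_squares
    s=least_squares(lambda q:np.hypot(*(W-q[:2]).T)-q[2],[*W.mean(0),.023],loss="soft_l1",f_scale=.001)
    print(z0,s.x.round(4),np.median(abs(s.fun)).round(4))
print("p1 hand",on(c,(322,135),.066).round(4), "edges",[on(c,p,.066).round(4)[:2].tolist() for p in((287,135),(357,135),(322,98),(322,172))])
print("rear edge",on(c,(93,79),.066).round(4),on(c,(409,78),.066).round(4))
print("dots",on(c,(275,136),.066).round(4),on(c,(279,239.5),.066).round(4))
o=get_obs();t=o["tool_pos"];zb=t[2]-.0456
print("bottle: bottom far",on(c,(322,250),zb)-[.021,0,0]-t,"shoulder",on(c,(271,335),zb+.062)-t,on(c,(375,335),zb+.062)-t,"capfront",on(c,(324,362),zb+.092)-[.0145,0,0]-t,"body top front",on(c,(323,282),zb+.062)-[.021,0,0]-t)
```

```text
p1 [0.6284 0.0334 0.0227] 0.0001
p1 hand [0.6296 0.0334 0.066 ] edges [[0.6294, 0.0562], [0.6297, 0.0105], [0.652, 0.0335], [0.6057, 0.0332]]
rear edge [0.6619 0.1766 0.066 ] [ 0.664  -0.0207  0.066 ]
dots [0.6287 0.0641 0.066 ] [0.5581 0.0634 0.066 ]
bottle: bottom far [-0.00590107  0.00143493 -0.0456    ] shoulder [0.00120074 0.02101661 0.0164    ] [ 0.00148312 -0.01894103  0.0164    ] capfront [-0.0034335   0.00096282  0.0464    ] body top front [0.00242407 0.00123446 0.0164    ]
```

Run:
```python
from h import *
for n in("w2","w3"):
    im=cv2.imread(f"pics/{n}.png").astype(int); p=im[:,318:327].mean(1).round().astype(int)
    print(n,[(r,p[r].tolist()) for r in list(range(242,264,2))+list(range(268,292,3))+list(range(322,338,2))+list(range(354,372,2))+list(range(404,420,2))])
im=cv2.imread("pics/w3.png");cv2.imwrite("pics/c3.png",cv2.resize(im[225:430,250:400],None,fx=3.5,fy=2.9,interpolation=cv2.INTER_CUBIC))
```

```text
w2 [(242, [107, 111, 114]), (244, [108, 111, 115]), (246, [106, 108, 112]), (248, [92, 94, 98]), (250, [89, 90, 93]), (252, [88, 89, 92]), (254, [88, 89, 92]), (256, [77, 80, 90]), (258, [41, 56, 88]), (260, [34, 52, 88]), (262, [33, 51, 88]), (268, [31, 49, 86]), (271, [31, 49, 86]), (274, [30, 49, 86]), (277, [29, 50, 86]), (280, [31, 50, 88]), (283, [77, 82, 93]), (286, [86, 87, 90]), (289, [86, 87, 90]), (322, [102, 103, 107]), (324, [105, 106, 109]), (326, [107, 108, 111]), (328, [107, 109, 113]), (330, [69, 75, 94]), (332, [24, 44, 83]), (334, [20, 43, 83]), (336, [21, 43, 84]), (354, [19, 42, 85]), (356, [19, 43, 86]), (358, [17, 42, 85]), (360, [18, 44, 86]), (362, [17, 45, 89]), (364, [19, 49, 99]), (366, [18, 52, 105]), (368, [18, 52, 105]), (370, [16, 51, 103]), (404, [12, 48, 102]), (406, [9, 48, 102]), (408, [9, 47, 101]), (410, [10, 48, 102]), (412, [10, 47, 101]), (414, [11, 46, 99]), (416, [17, 35, 69]), (418, [21, 22, 29])]
w3 [(242, [111, 112, 117]), (244, [119, 120, 126]), (246, [138, 139, 146]), (248, [114, 115, 120]), (250, [95, 96, 98]), (252, [94, 95, 97]), (254, [94, 94, 98]), (256, [77, 82, 95]), (258, [40, 56, 93]), (260, [34, 53, 93]), (262, [35, 53, 93]), (268, [32, 52, 93]), (271, [33, 52, 93]), (274, [33, 52, 92]), (277, [34, 52, 93]), (280, [35, 54, 95]), (283, [85, 89, 99]), (286, [93, 94, 97]), (289, [93, 94, 97]), (322, [110, 111, 115]), (324, [113, 114, 118]), (326, [116, 117, 121]), (328, [111, 114, 120]), (330, [63, 74, 99]), (332, [26, 48, 90]), (334, [26, 49, 91]), (336, [27, 49, 92]), (354, [22, 47, 92]), (356, [22, 48, 93]), (358, [22, 46, 92]), (360, [22, 48, 94]), (362, [20, 49, 96]), (364, [21, 55, 108]), (366, [20, 56, 114]), (368, [20, 56, 113]), (370, [16, 54, 111]), (404, [12, 52, 110]), (406, [13, 51, 109]), (408, [11, 52, 110]), (410, [14, 52, 110]), (412, [12, 51, 109]), (414, [11, 51, 107]), (416, [19, 39, 75]), (418, [23, 24, 32])]
```

View pics/c3.png

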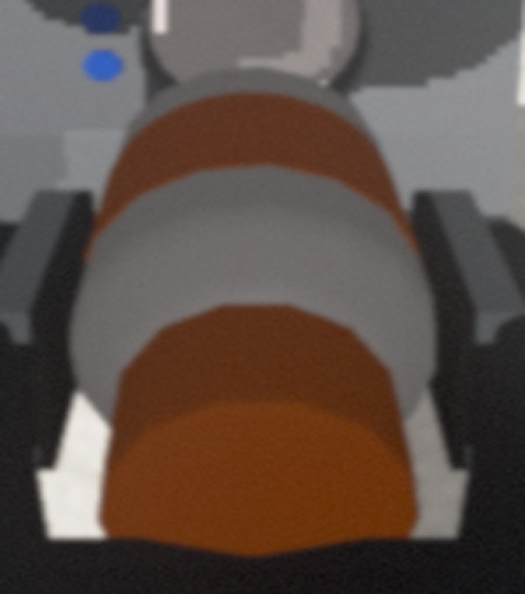

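Run:
```python
from h import *
import pickle
c=pickle.load(open("w3.pkl","rb"))
t=get_obs()["tool_pos"];zb=t[2]-.0456
for r,z,R in((247,0,.021),(330,.062,.0145),(363,.092,.0145)): print((on(c,(322.5,r),zb+z)-[R,0,0]-t)[:2].round(4))
print(t, go([.6284,.0334,.17]))
```

```text
[-0.0042  0.0012]
[-0.011   0.0013]
[-0.0038  0.0014]
[0.55486868 0.03154991 0.17023342] [ 7.35 -0.14  0.03]
```

```bash
python3 -m jog '[[4,0,0,0,0,0,255],[7.7,0,1,0,0,0,255],[7.7,0,4,0,0,0,255],[7.7,0,4,0,0,0,255],[7.7,0,4,0,0,0,255],[7.7,0,4,0,0,0,255]]'
python3 - <<'E'
from h import *
im=get_image("wrist");cv2.imwrite("pics/w4.png",im[:,:,::-1])
print(get_obs()["tool_pos"])
cv2.imwrite("pics/c4.png",cv2.resize(im[180:430,230:420,::-1],None,fx=3,fy=2.4,interpolation=cv2.INTER_CUBIC))
E
```

```text
t: 3.67
tool_pos: [0.6315, 0.0311, 0.1307]
tool_rot: [3.141, 0.008, 0.001]
contact_force: [-0.4, 0.5, -1.3]
opening: 0.0402
[0.63206148 0.03126213 0.13172908]
```

View pics/c4.png

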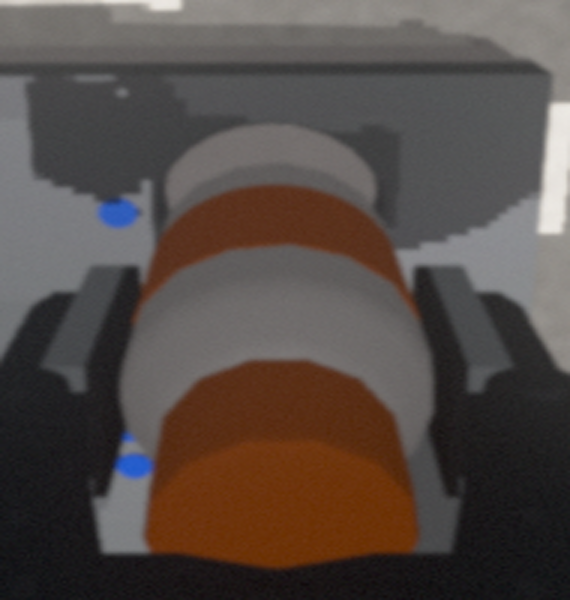

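The pocket centre lies about 2 columns left of the bottle axis, which agrees with the 1 mm of y still to go. I'll descend slowly.

```bash
python3 -m jog '[[0,-0.1,0.8,0,0,0,255],[0,-0.1,1.6,0,0,0,255],[0,-0.1,2.2,0,0,0,255],[0,-0.1,2.6,0,0,0,255],[0,-0.1,2.9,0,0,0,255],[0,-0.1,2.9,0,0,0,255]]'; python3 -m jog '[[0,0,0.3,0,0,0,255],[0,0,0.6,0,0,0,255],[0,0,0.6,0,0,0,255]]'
```

```text
t: 4.22
tool_pos: [0.6314, 0.0324, 0.1015]
tool_rot: [3.141, 0.008, 0.001]
contact_force: [-0.2, 0.1, -1.4]
opening: 0.0401
t: 4.47
tool_pos: [0.6313, 0.0324, 0.095]
tool_rot: [3.141, 0.008, 0.001]
contact_force: [-0.8, 0.0, -1.0]
opening: 0.0406
```

```bash
python3 -m jog '[[0,0,0.1,0,0,0,255],[0,0,0.1,0,0,0,255],[0,0,0.1,0,0,0,255]]'; python3 -m jog '[[0,0,0.2,0,0,0,255],[0,0,0.2,0,0,0,255]]'
```

```text
t: 4.72
tool_pos: [0.6317, 0.0324, 0.0947]
tool_rot: [3.141, 0.008, 0.002]
contact_force: [-1.4, -0.2, 2.4]
opening: 0.0403
t: 4.88
tool_pos: [0.6322, 0.0324, 0.0947]
tool_rot: [3.141, 0.008, 0.003]
contact_force: [-3.1, 1.2, 7.9]
opening: 0.0401
```

```bash
python3 -m jog '[[0,0,0,0,0,0,70],[0,0,0,0,0,0,70],[0,0,0,0,0,0,70],[0,0,-3,0,0,0,70],[0,0,-7,0,0,0,70],[0,0,-11,0,0,0,70],[0,0,-13,0,0,0,70],[0,0,-13,0,0,0,70]]'; python3 -c "
from h import *
t=calibration('top')
im=cv2.imread('pics/top0.png')[:,:,::-1].copy()
for b in blobs(im,(0,0,110),(180,60,255),60,(155,308,182,334)): print(b[:2])
for p in ((168,321),(168.5,320.5)): print(on(t,p,.064))
print(go([.405,.2985,.17]))"
```

```text
t: 5.55
tool_pos: [0.6353, 0.0324, 0.2325]
tool_rot: [3.14, 0.009, 0.023]
contact_force: [0.3, -0.5, 1.0]
opening: 0.0618
([165.3, 320.3], [155, 308, 27, 26, 542])
[0.40719802 0.29762592 0.064     ]
[0.40814502 0.29656101 0.064     ]
[-22.97 -26.75   5.87]
```

```bash
python3 -m jog '[[-3,-3,0,0,-0.014,0,0],[-6,-6.2,0,0,-0.014,0,0],[-8.6,-9.4,0,0,-0.014,0,0],[-11.2,-12.6,0,0,-0.014,0,0],[-13.8,-15.8,1,0,-0.014,0,0],[-16.4,-19,2,0,-0.014,0,0],[-19,-22.2,3,0,-0.014,0,0],[-21.5,-25,5,0,-0.014,0,0]]'; python3 -c "
from h import *
print(go([.407,.298,.17]))"
```

```text
t: 6.22
tool_pos: [0.4212, 0.28, 0.1811]
tool_rot: [3.141, 0.009, 0.004]
contact_force: [0.6, 0.3, 0.6]
opening: 0.0854
[-1.41 -1.81  1.11]
```

```bash
python3 -m jog '[[-1.4,-1.8,1,0,0,0,0],[-1.4,-1.8,1,0,0,0,0],[-1.4,-1.8,1,0,0,0,0],[-1.4,-1.8,1,0,0,0,0]]'
python3 - <<'E'
from h import *
c=calibration("wrist");im=get_image("wrist");cv2.imwrite("pics/w5.png",im[:,:,::-1]);import pickle;pickle.dump(c,open("w5.pkl","wb"))
E
```

```text
t: 6.55
tool_pos: [0.4073, 0.2975, 0.1707]
tool_rot: [3.141, 0.009, 0.004]
contact_force: [0.5, 0.3, -0.1]
opening: 0.0851
```

View pics/w5.png

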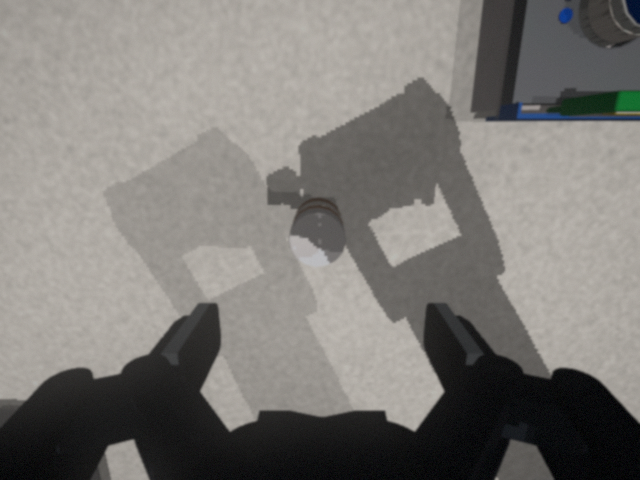

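The jar's lid is centred near (318,239), radius about 28 px.

Run:
```python
from h import *
import pickle
c=pickle.load(open("w5.pkl","rb"));
for p in((318,239),(290,239),(346,239),(318,211),(318,267)):print(on(c,p,.064).round(4))
P=on(c,(318,239),.064);print(go([P[0]+.000,P[1]-.0012,.037]))
```

```text
[0.4106 0.3012 0.064 ]
[0.4105 0.3214 0.064 ]
[0.4107 0.2811 0.064 ]
[0.4311 0.3013 0.064 ]
[0.389  0.3012 0.064 ]
[ 0.23 -0.27 13.43]
```

```bash
python3 -m jog '[[0.2,-0.25,4,0,0,0,0],[0.2,-0.25,8,0,0,0,0],[0.2,-0.25,11,0,0,0,0],[0.2,-0.25,13,0,0,0,0],[0.2,-0.25,13,0,0,0,100],[0.2,-0.25,13,0,0,0,255],[0.2,-0.25,13,0,0,0,255],[0.2,-0.25,13,0,0,0,255]]' 60; python3 -m jog '[[0,0,0,0,0,0,255],[0,0,0,0,0,0,255],[0,0,0,0,0,0,255]]'
python3 - <<'E'
from h import *
c=calibration("wrist");im=get_image("wrist");cv2.imwrite("pics/w6.png",im[:,:,::-1]);import pickle;pickle.dump(c,open("w6.pkl","wb"))
cv2.imwrite("pics/c6.png",cv2.resize(im[230:440,230:420,::-1],None,fx=3,fy=2.5,interpolation=cv2.INTER_CUBIC))
E
```

```text
t: 7.27
tool_pos: [0.4127, 0.3006, 0.0442]
tool_rot: [-3.14, -0.006, -0.012]
contact_force: [1.9, 0.9, 0.6]
opening: 0.0406
t: 7.52
tool_pos: [0.4133, 0.3009, 0.0452]
tool_rot: [-3.139, -0.006, -0.015]
contact_force: [0.4, 0.4, -2.6]
opening: 0.0406
```

View pics/c6.png

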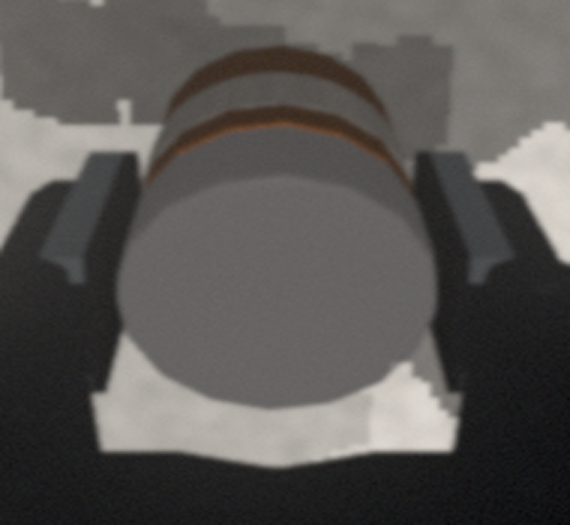

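```bash
python3 - <<'E'
from h import *
import pickle
c=pickle.load(open("w6.pkl","rb"));o=get_obs();t=o["tool_pos"]
f=on(c,(322.5,300),.064);b=on(c,(322.5,393.2),.064);print((f-t).round(4),(b-t).round(4),"ctr",((f+b)/2-t).round(4), "bottom",(on(c,(322.5,248),0)-[.021,0,0]-t).round(4))
print(t,o["tool_rot"])
E
python3 -m jog '[[0,0,-4,0,0,0,255],[0,0,-8,0,0,0,255],[0,0,-12,0,0,0,255],[0,2,-14,0,0,0,255],[0,6,-14,0,0,0,255],[1,9.5,-14,0,0,0,255],[2,13,-14,0,0,0,255],[3,16,-14,0,0,0,255]]'
python3 -c "
from h import *
print(go([.56,.032,.165]))"
```

```text
[0.0175 0.001  0.0192] [-0.0232  0.0008  0.0192] ctr [-0.0029  0.0009  0.0192] bottom [-0.0039  0.0011 -0.0448]
[0.41291599 0.30073339 0.04476175] [-3.13929049 -0.00619195 -0.0135009 ]
t: 8.23
tool_pos: [0.4421, 0.1388, 0.1848]
tool_rot: [-3.14, -0.007, -0.014]
contact_force: [0.3, -0.1, -1.6]
opening: 0.0404
[11.73 10.73  2.06]
```

```bash
python3 -m jog '[[2,3.6,0,0,0,0,255],[5,6.5,0,0,0,0,255],[8,9,0,0,0,0,255],[11,10.7,0,0,0,0,255],[11.8,10.7,1,0,0,0,255],[11.8,10.7,3,0,0,0,255],[11.8,10.7,5,0,0,0,255],[11.8,10.7,5,0,0,0,255]]'
python3 - <<'E'
from h import *
print(go([.5617,.0317,.0948]))
im=get_image("wrist");cv2.imwrite("pics/w7.png",im[:,:,::-1])
g=cv2.cvtColor(im,cv2.COLOR_RGB2GRAY)
cv2.imwrite("pics/c7.png",cv2.resize(im[180:430,230:420,::-1],None,fx=3,fy=2.4,interpolation=cv2.INTER_CUBIC))
E
```

```text
t: 8.9
tool_pos: [0.5578, 0.0324, 0.1304]
tool_rot: [-3.139, -0.006, 0.0]
contact_force: [-0.7, -0.5, -3.0]
opening: 0.0406
[0.39 0.08 3.56]
```

View pics/c7.png

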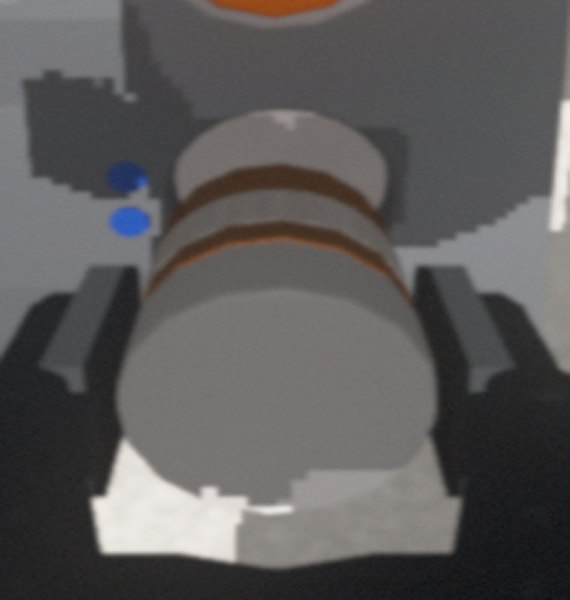

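The jar's axis is about 1 px left of the pocket, which agrees with the computed shift, so I'll lower it.

```bash
python3 -m jog '[[0.4,0.08,0.4,0,0,0,255],[0.4,0.08,1.2,0,0,0,255],[0.4,0.08,2,0,0,0,255],[0.4,0.08,2.5,0,0,0,255],[0.4,0.08,2.9,0,0,0,255],[0.4,0.08,2.9,0,0,0,255]]'; python3 -m jog '[[0,0,0.3,0,0,0,255],[0,0,0.6,0,0,0,255],[0,0,0.7,0,0,0,255],[0,0,0.7,0,0,0,255]]'
```

```text
t: 9.45
tool_pos: [0.5621, 0.0319, 0.1024]
tool_rot: [-3.139, -0.007, -0.001]
contact_force: [-0.4, 0.5, -1.7]
opening: 0.04
t: 9.78
tool_pos: [0.5619, 0.0319, 0.0951]
tool_rot: [-3.139, -0.007, -0.0]
contact_force: [0.3, -0.1, -1.8]
opening: 0.041
```

```bash
python3 -m jog '[[0,0,0.1,0,0,0,255],[0,0,0.15,0,0,0,255]]'
```

```text
t: 9.95
tool_pos: [0.5622, 0.032, 0.0943]
tool_rot: [-3.139, -0.007, -0.002]
contact_force: [-1.6, 0.7, 2.9]
opening: 0.0406
```

```bash
python3 -m jog '[[0,0,0,0,0,0,70],[0,0,0,0,0,0,70],[0,0,0,0,0,0,70],[0,0,-3,0,0,0,70],[0,0,-7,0,0,0,70],[0,2,-11,0,0,0,70],[0,6,-13,0,0,0,70],[0,10,-13,0,0,0,70]]'
python3 - <<'E'
from h import *
t=calibration('top')
im=cv2.imread('pics/top0.png')[:,:,::-1].copy()
for nm,lo,hi,z in(("wood",(8,70,40),(28,255,255),.03),("green",(45,100,30),(80,255,255),.077)):
  for b in blobs(im,lo,hi,60,(405,190,485,255)):
    p=np.argwhere(b[2])[:,::-1].astype(np.float32);bx=cv2.boxPoints(cv2.minAreaRect(p))
    w=np.array([on(t,q,z)[:2] for q in bx]);e=np.roll(w,-1,0)-w
    print(nm,b[1],w.mean(0).round(4),[(np.hypot(*v).round(4),np.degrees(np.arctan2(v[1],v[0])).round(1)) for v in e[:2]])
o=get_obs();print(o["tool_pos"],o["tool_rot"],go([.55,-.32,.2]))
E
```

```text
t: 10.62
tool_pos: [0.5655, -0.0655, 0.2312]
tool_rot: [-3.141, -0.013, -0.019]
contact_force: [2.2, -0.8, 0.3]
opening: 0.0617
wood [419, 204, 47, 37, 757] [ 0.579  -0.3227] [(np.float64(0.0646), np.float64(-26.8)), (np.float64(0.093), np.float64(-116.0))]
green [432, 209, 31, 13, 130] [ 0.582  -0.3213] [(np.float64(0.0207), np.float64(-16.5)), (np.float64(0.0659), np.float64(-103.8))]
[ 0.56553244 -0.06550257  0.23122283] [-3.14146295 -0.01269297 -0.01948544] [-1.8  25.44  3.1 ]
```

```bash
python3 -c "
from h import *
print(get_obs()['q'])"
python3 -m jog '[[-0.3,4,0,0,-0.012,-0.12,0],[-0.6,8,0,0,-0.012,-0.24,0],[-0.9,12,0,0,-0.012,-0.36,0],[-1.2,16,0,0,-0.012,-0.48,0],[-1.5,20,0,0,-0.012,-0.6,0],[-1.6,23.5,0,0,-0.012,-0.72,0],[-1.6,25.4,0,0,-0.012,-0.84,0],[-1.6,25.4,0,0,-0.012,-0.96,0]]'
python3 - <<'E'
from h import *
o=get_obs();R=Ro.from_rotvec(o["tool_rot"]).as_matrix();print(R.round(3).tolist(),o["q"])
a=np.radians(63.5);T=np.array([[np.cos(a),np.sin(a),0],[np.sin(a),-np.cos(a),0],[0,0,-1]])
print(Ro.from_matrix(R.T@T).as_rotvec().round(3),go([.575,-.326,.2]))
E
```

```text
[-0.24752076 -0.08244775  1.7601805   0.00315228  1.45185669  1.31483942]
t: 11.28
tool_pos: [0.5508, -0.324, 0.2309]
tool_rot: [2.774, 1.46, -0.002]
contact_force: [0.6, 0.5, -1.3]
opening: 0.0852
[[0.566, 0.824, 0.002], [0.824, -0.566, -0.007], [-0.004, 0.006, -1.0]] [-0.64628596  0.08713454  1.59089385 -0.00412562  1.45778807 -0.04430501]
[ 0.005  0.005 -0.139] [1.21 2.09 3.09]
```

```bash
python3 -m jog '[[1.2,2.1,2,0.005,0.005,-0.12,0],[1.2,2.1,3,0.005,0.005,-0.14,0],[1.2,2.1,3,0.005,0.005,-0.14,0],[1.2,2.1,3,0.005,0.005,-0.14,0],[1.2,2.1,3,0.005,0.005,-0.14,0]]'
python3 - <<'E'
from h import *
import pickle
c=calibration("wrist");im=get_image("wrist");cv2.imwrite("pics/w8.png",im[:,:,::-1]);pickle.dump(c,open("w8.pkl","wb"))
for nm,lo,hi,z in(("wood",(8,70,40),(28,255,255),.03),("green",(45,100,30),(85,255,255),.077)):
  for b in blobs(im,lo,hi,300):
    p=np.argwhere(b[2])[:,::-1].astype(np.float32);bx=cv2.boxPoints(cv2.minAreaRect(p))
    w=np.array([on(c,q,z)[:2] for q in bx]);e=np.roll(w,-1,0)-w
    print(nm,b[1],bx.round().tolist(),w.mean(0).round(4),[(np.hypot(*v).round(4),np.degrees(np.arctan2(v[1],v[0])).round(1)) for v in e[:2]])
E
```

```text
t: 11.7
tool_pos: [0.5749, -0.3259, 0.2016]
tool_rot: [2.671, 1.653, 0.001]
contact_force: [-0.2, 0.2, -0.4]
opening: 0.0857
wood [299, 165, 65, 101, 5010] [[299.0, 165.0], [363.0, 165.0], [363.0, 265.0], [299.0, 265.0]] [ 0.5843 -0.325 ] [(np.float64(0.0549), np.float64(-26.4)), (np.float64(0.0918), np.float64(-114.5))]
green [326, 192, 13, 72, 682] [[326.0, 192.0], [338.0, 192.0], [338.0, 263.0], [326.0, 263.0]] [ 0.5848 -0.3231] [(np.float64(0.0089), np.float64(-26.4)), (np.float64(0.0563), np.float64(-115.7))]
```

View pics/w8.png

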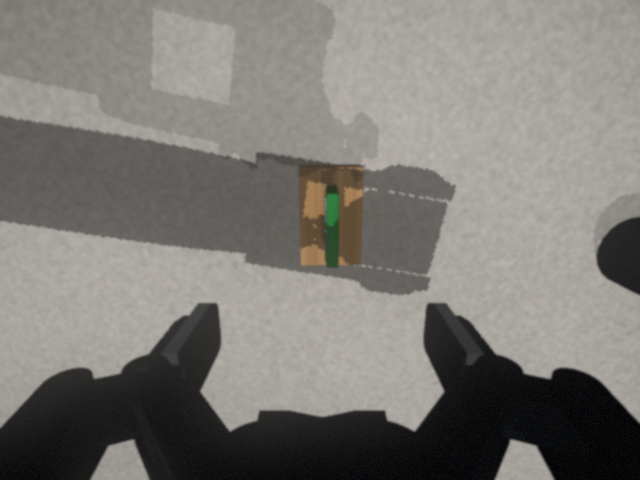

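Run:
```python
from h import *
import pickle
c=pickle.load(open("w8.pkl","rb"));o=get_obs();R=Ro.from_rotvec(o["tool_rot"]).as_matrix()
for p in((332,192),(332,229.5),(332,267),(326,229.5),(338,229.5)):
    X=on(c,p,.077);print(X.round(4),go([*X[:2],.05]))
print("stand",on(c,(331,215),.03).round(4))
print(R.round(4).tolist())
```

```text
[ 0.5971 -0.2978  0.077 ] [ 3.51  0.68 15.22]
[ 0.5845 -0.3237  0.077 ] [ 0.63  0.71 15.22]
[ 0.571  -0.3514  0.077 ] [-2.45  0.74 15.22]
[ 0.5803 -0.3217  0.077 ] [ 0.63  0.25 15.22]
[ 0.5886 -0.3258  0.077 ] [ 0.63  1.17 15.22]
stand [ 0.5852 -0.3232  0.03  ]
[[0.4458, 0.8951, 0.0016], [0.8951, -0.4458, -0.001], [-0.0002, 0.0018, -1.0]]
```

The holder's top face spans rows 192 to 267 at column 332, exactly parallel to the image axes, so the tool yaw already matches it. I'll grasp it across its thickness.

```bash
python3 -m jog '[[0.6,0.8,4,0,0,0,0],[0.6,0.8,8,0,0,0,0],[0.6,0.8,12,0,0,0,0],[0.6,0.8,15,0,0,0,0],[0.6,0.8,15,0,0,0,120],[0.6,0.8,15.1,0,0,0,180]]' 30; python3 -m jog '[[0,0,0,0,0,0,255],[0,0,0,0,0,0,255],[0,0,0,0,0,0,255],[0,0,0,0,0,0,255]]' 80;python3 -m jog '[[0,0,0,0,0,0,255],[0,0,0,0,0,0,255]]'
python3 - <<'E'
from h import *
import pickle
c=calibration("wrist");im=get_image("wrist");cv2.imwrite("pics/w9.png",im[:,:,::-1]);pickle.dump(c,open("w9.pkl","wb"))
h=cv2.cvtColor(im,cv2.COLOR_RGB2HSV)
for b in blobs(im,(45,80,20),(85,255,255),60): print(b[:2])
o=get_obs();print(o["tool_pos"],Ro.from_rotvec(o["tool_rot"]).as_matrix().round(4).tolist())
E
```

```text
t: 12.25
tool_pos: [0.5844, -0.3237, 0.0507]
tool_rot: [-2.671, -1.653, 0.0]
contact_force: [-0.5, 0.1, 0.5]
opening: 0.064
t: 12.58
tool_pos: [0.5857, -0.3247, 0.0535]
tool_rot: [2.668, 1.652, 0.003]
contact_force: [0.0, 0.3, 0.5]
opening: 0.0121
t: 12.75
tool_pos: [0.5856, -0.3246, 0.0543]
tool_rot: [2.668, 1.652, 0.002]
contact_force: [-2.4, 0.4, -0.7]
opening: 0.009
([321.8, 331.0], [308, 244, 29, 174, 4315])
[ 0.58561424 -0.324626    0.05403755] [[0.4459, 0.8951, 0.0029], [0.8951, -0.4459, -0.0022], [-0.0007, 0.0036, -1.0]]
```

Run:
```python
from h import *
import pickle
c=pickle.load(open("w9.pkl","rb"));im=cv2.imread("pics/w9.png")
print([(r,im[r,319:326].mean(0).round().astype(int).tolist()) for r in range(232,424,5)])
print([(q,im[350,q].tolist()) for q in range(296,346,3)])
o=get_obs();t=o["tool_pos"];R=Ro.from_rotvec(o["tool_rot"]).as_matrix()
for r in range(244,424,6): print(r,[(R.T@(on(c,(322,r),z)-t)*1000).round(1)[:2].tolist() for z in (.033,.077)],end=" ")
```

```text
[(232, [96, 143, 183]), (237, [95, 142, 183]), (242, [51, 77, 89]), (247, [34, 61, 44]), (252, [33, 60, 43]), (257, [33, 60, 43]), (262, [32, 59, 41]), (267, [31, 58, 40]), (272, [31, 58, 39]), (277, [33, 59, 38]), (282, [35, 67, 37]), (287, [33, 66, 35]), (292, [34, 66, 34]), (297, [33, 66, 32]), (302, [33, 66, 32]), (307, [33, 65, 32]), (312, [33, 66, 29]), (317, [33, 65, 28]), (322, [34, 65, 28]), (327, [32, 64, 25]), (332, [32, 64, 23]), (337, [31, 64, 23]), (342, [31, 64, 23]), (347, [30, 63, 21]), (352, [31, 63, 21]), (357, [33, 64, 22]), (362, [31, 63, 20]), (367, [32, 64, 22]), (372, [39, 79, 24]), (377, [40, 83, 23]), (382, [40, 83, 23]), (387, [38, 82, 21]), (392, [40, 83, 24]), (397, [39, 82, 22]), (402, [38, 82, 20]), (407, [38, 82, 22]), (412, [38, 82, 19]), (417, [24, 36, 19]), (422, [19, 19, 18])]
[(296, [27, 27, 26]), (299, [23, 24, 25]), (302, [24, 24, 24]), (305, [24, 25, 26]), (308, [26, 30, 27]), (311, [34, 60, 25]), (314, [33, 65, 23]), (317, [33, 65, 24]), (320, [33, 63, 21]), (323, [31, 63, 20]), (326, [34, 66, 28]), (329, [31, 64, 20]), (332, [33, 63, 26]), (3
[... 390 characters left out ...]
.2], [21.0, -0.2]] 304 [[-4.0, -0.2], [18.7, -0.2]] 310 [[-7.2, -0.2], [16.3, -0.2]] 316 [[-10.6, -0.2], [13.9, -0.2]] 322 [[-13.9, -0.2], [11.5, -0.2]] 328 [[-17.4, -0.1], [9.1, -0.2]] 334 [[-20.8, -0.1], [6.6, -0.2]] 340 [[-24.3, -0.1], [4.1, -0.2]] 346 [[-27.8, -0.1], [1.6, -0.2]] 352 [[-31.4, -0.1], [-1.0, -0.2]] 358 [[-35.0, -0.1], [-3.6, -0.2]] 364 [[-38.7, -0.1], [-6.2, -0.2]] 370 [[-42.4, -0.1], [-8.9, -0.1]] 376 [[-46.1, -0.1], [-11.5, -0.1]] 382 [[-49.9, -0.1], [-14.3, -0.1]] 388 [[-53.7, -0.1], [-17.0, -0.1]] 394 [[-57.6, -0.1], [-19.8, -0.1]] 400 [[-61.5, -0.1], [-22.6, -0.1]] 406 [[-65.5, -0.1], [-25.5, -0.1]] 412 [[-69.5, -0.1], [-28.3, -0.1]] 418 [[-73.6, -0.1], [-31.3, -0.1]]
```

```bash
python3 -m jog '[[0,0,-2,0,0,0,255],[0,0,-5,0,0,0,255],[0,0,-9,0,0,0,255],[1,-1,-12.5,0,0,0,255],[3.5,-3,-14.5,0,0,-0.12,255],[6.5,-5.5,-14.5,0,0,-0.24,255],[9.5,-8,-14.5,0,0,-0.36,255],[12.5,-10.5,-14.5,0,0,-0.47,255]]'
python3 - <<'E'
from h import *
o=get_obs();R=Ro.from_rotvec(o["tool_rot"]).as_matrix();a=np.radians(90.6);T=np.array([[np.cos(a),np.sin(a),0],[np.sin(a),-np.cos(a),0],[0,0,-1]])
print(Ro.from_matrix(R.T@T).as_rotvec().round(3),go([.5004,.0336,.16]))
E
```

```text
t: 13.47
tool_pos: [0.5469, -0.1646, 0.1997]
tool_rot: [2.203, 2.231, 0.003]
contact_force: [0.3, 0.2, -0.6]
opening: 0.0091
[0.006 0.003 0.002] [19.89 -4.43  3.88]
```

```bash
python3 -m jog '[[4,-1,0,0.006,0.003,0,255],[8,-2,0,0.006,0.003,0,255],[12,-3,0,0.006,0.003,0,255],[16,-4,0,0.006,0.003,0,255],[19,-4.4,1.5,0.006,0.003,0,255],[19.9,-4.4,3,0.006,0.003,0,255],[19.9,-4.4,3.9,0.006,0.003,0,255],[19.9,-4.4,3.9,0.006,0.003,0,255]]'; python3 -m jog '[[0,0,0,0,0,0,255],[0,0,0,0,0,0,255]]'
python3 - <<'E'
from h import *
import pickle
c=calibration("wrist");im=get_image("wrist");cv2.imwrite("pics/w10.png",im[:,:,::-1]);pickle.dump(c,open("w10.pkl","wb"))
h=cv2.cvtColor(im,cv2.COLOR_RGB2HSV)
for n,lo,hi in(("blue",(100,90,30),(130,255,255)),("green",(45,80,20),(85,255,255))):
  for b in blobs(im,lo,hi,60): print(n,b[:2])
o=get_obs();print(o["tool_pos"],Ro.from_rotvec(o["tool_rot"]).as_matrix().round(4).tolist())
E
```

```text
t: 14.13
tool_pos: [0.4993, 0.034, 0.1574]
tool_rot: [-2.204, -2.235, 0.005]
contact_force: [0.6, 0.0, -1.3]
opening: 0.0086
t: 14.3
tool_pos: [0.4997, 0.033, 0.1577]
tool_rot: [-2.206, -2.233, 0.005]
contact_force: [0.2, 0.5, -1.2]
opening: 0.0086
blue ([318.1, 13.9], [314, 3, 16, 30, 207])
blue ([413.8, 55.0], [407, 48, 14, 15, 178])
blue ([442.5, 103.7], [396, 48, 93, 103, 6841])
blue ([545.0, 55.4], [538, 48, 15, 16, 187])
blue ([612.3, 104.5], [578, 65, 62, 73, 3655])
blue ([523.5, 111.7], [502, 66, 65, 84, 2078])
blue ([316.3, 194.8], [314, 170, 5, 53, 213])
blue ([402.8, 207.4], [397, 202, 13, 12, 122])
blue ([421.1, 207.8], [415, 202, 13, 13, 128])
blue ([518.8, 208.0], [513, 202, 13, 13, 127])
green ([324.2, 100.1], [314, 33, 22, 137, 2736])
green ([322.1, 334.0], [308, 245, 29, 173, 4101])
[0.49995672 0.03297465 0.15807161] [[-0.0121, 0.9999, -0.0031], [0.9999, 0.0121, -0.0005], [-0.0005, -0.0031, -1.0]]
```

Run:
```python
from h import *
import pickle
c=pickle.load(open("w10.pkl","rb"));im=cv2.imread("pics/w10.png")
for r in (176,190,205,218,230):print(r,[(q,im[r,q].tolist()) for q in range(308,340,2)])
o=get_obs();t=o["tool_pos"];R=Ro.from_rotvec(o["tool_rot"]).as_matrix()
f=lambda p,z:(R.T@(on(c,p,z)-t)*1000).round(2)[:2].tolist()
for r in(176,215):print([(q,f((q,r),.074),f((q,r),.066)) for q in(314,318,320,324,328)])
zt=t[2]-.0463
print("plate",[f((q,350),zt+.069) for q in(309.5,334)],"front end edges",[ (q,im[285,q].tolist()) for q in range(304,342,3)])
print("tongue/plate low",[ (q,im[248,q].tolist()) for q in range(304,342,3)])
print("dots p2",on(c,(412,207.6),.066),"p1 dot",on(c,(518.8,208),.066))
```

```text
176 [(308, [220, 226, 230]), (310, [207, 215, 219]), (312, [191, 191, 191]), (314, [184, 140, 119]), (316, [180, 114, 77]), (318, [153, 113, 96]), (320, [127, 127, 129]), (322, [190, 193, 201]), (324, [222, 224, 230]), (326, [221, 223, 229]), (328, [174, 178, 183]), (330, [136, 135, 134]), (332, [133, 132, 131]), (334, [134, 132, 132]), (336, [134, 132, 131]), (338, [131, 130, 128])]
190 [(308, [226, 231, 234]), (310, [227, 231, 235]), (312, [224, 224, 226]), (314, [193, 153, 135]), (316, [179, 114, 78]), (318, [153, 113, 96]), (320, [125, 124, 127]), (322, [190, 193, 200]), (324, [222, 225, 231]), (326, [221, 223, 230]), (328, [179, 181, 188]), (330, [134, 134, 131]), (332, [132, 131, 128]), (334, [130, 129, 126]), (336, [130, 129, 129]), (338, [131, 129, 128])]
205 [(308, [227, 233, 236]), (310, [226, 232, 234]), (312, [222, 224, 224]), (314, [193, 151, 133]), (316, [177, 109, 74]), (318, [153, 113, 93]), (320, [127, 124, 126]), (322, [186, 188, 195]), (324, [219, 222, 227]), (326, [219, 221, 227]), (328, [166, 168, 173]), (330, [129, 126, 126]), (332, [129, 127, 126]), (334, [130,
[... 1186 characters left out ...]
4.44], [0.23, 4.58]] front end edges [(304, [211, 217, 220]), (307, [105, 105, 97]), (310, [51, 77, 44]), (313, [51, 80, 46]), (316, [50, 79, 44]), (319, [50, 79, 42]), (322, [49, 77, 41]), (325, [49, 79, 40]), (328, [46, 76, 37]), (331, [49, 80, 42]), (334, [48, 74, 40]), (337, [75, 80, 73]), (340, [85, 82, 83])]
tongue/plate low [(304, [138, 143, 147]), (307, [139, 144, 147]), (310, [117, 124, 122]), (313, [56, 74, 54]), (316, [51, 71, 48]), (319, [52, 73, 50]), (322, [51, 71, 51]), (325, [50, 71, 48]), (328, [49, 70, 48]), (331, [47, 67, 45]), (334, [70, 71, 70]), (337, [85, 84, 84]), (340, [88, 87, 87])]
dots p2 [0.55839939 0.06385151 0.066     ] p1 dot [0.62835918 0.06456207 0.066     ]
```

The lip spans columns 314 to 318.5 and the slot about 318.7 to 328.3, both parallel to the held holder (centre column 322). So the slot centre is 0.9 mm further along tool y, and I'll approach with that correction.

```bash
python3 -m jog '[[0.1,0.07,1,-0.006,0,0,255],[0.1,0.07,2.3,-0.006,0,0,255],[0.1,0.07,3.3,-0.006,0,0,255],[0.1,0.07,3.3,-0.006,0,0,255],[0.1,0.07,3.3,-0.006,0,0,255]]'
python3 - <<'E'
from h import *
import pickle
c=calibration("wrist");im=get_image("wrist");cv2.imwrite("pics/w11.png",im[:,:,::-1])
o=get_obs();t=o["tool_pos"];R=Ro.from_rotvec(o["tool_rot"]).as_matrix();print(t,R.round(4).tolist())
f=lambda p,z:(R.T@(on(c,p,z)-t)*1000).round(2)[:2].tolist()
im=im[:,:,::-1]
for r in (180,210,225,236,248,285):print(r,[(q,im[r,q].tolist()) for q in range(304,342,2)])
print([(q,f((q,200),.074),f((q,200),.066)) for q in(314,318,320,324,328,330)])
print([(r,im[r,319:326].mean(0).round().tolist()) for r in range(262,298,3)])
print("end",[(r,f((322,r),t[2]-.0463+.069)) for r in (274,280,286)])
g=blobs(im[:,:,::-1].copy(),(45,80,20),(85,255,255),60);print([b[:2] for b in g])
E
```

```text
t: 14.77
tool_pos: [0.4995, 0.0339, 0.1234]
tool_rot: [-2.208, -2.235, 0.0]
contact_force: [-0.8, -0.3, -0.6]
opening: 0.0091
[0.50016272 0.03389478 0.12433484] [[-0.0119, 0.9999, 0.0016], [0.9999, 0.0119, -0.0003], [-0.0003, 0.0016, -1.0]]
180 [(304, [204, 213, 218]), (306, [200, 208, 214]), (308, [198, 207, 212]), (310, [196, 202, 205]), (312, [181, 159, 149]), (314, [148, 120, 79]), (316, [119, 117, 71]), (318, [110, 122, 94]), (320, [93, 119, 91]), (322, [122, 141, 122]), (324, [136, 154, 139]), (326, [139, 159, 140]), (328, [127, 146, 129]), (330, [97, 121, 93]), (332, [92, 116, 84]), (334, [100, 113, 93]), (336, [117, 122, 114]), (338, [128, 127, 125]), (340, [129, 127, 126])]
210 [(304, [225, 230, 233]), (306, [223, 229, 233]), (308, [224, 229, 232]), (310, [224, 228, 231]), (312, [203, 183, 177]), (314, [180, 116, 83]), (316, [174, 112, 80]), (318, [166, 145, 140]), (320, [134, 133, 136]), (322, [191, 194, 202]), (324, [222, 223, 229]), (326, [220, 223, 228]), (328, [202, 206, 213]), (330, [136, 137, 138]), (332, [130, 130, 128]), (334, [131, 128, 126]), (336, [133, 130, 129]
[... 1762 characters left out ...]
79, -4.7], [41.34, -4.9]), (318, [42.79, -2.58], [41.34, -2.69]), (320, [42.79, -1.52], [41.34, -1.58]), (324, [42.79, 0.6], [41.34, 0.63]), (328, [42.79, 2.72], [41.35, 2.85]), (330, [42.79, 3.78], [41.35, 3.95])]
[(262, [49.0, 70.0, 45.0]), (265, [48.0, 70.0, 45.0]), (268, [48.0, 69.0, 43.0]), (271, [47.0, 69.0, 43.0]), (274, [48.0, 70.0, 43.0]), (277, [47.0, 70.0, 42.0]), (280, [48.0, 77.0, 41.0]), (283, [48.0, 78.0, 40.0]), (286, [48.0, 79.0, 41.0]), (289, [47.0, 78.0, 39.0]), (292, [47.0, 77.0, 38.0]), (295, [47.0, 78.0, 38.0])]
end [(274, [30.56, -0.3]), (280, [28.34, -0.29]), (286, [26.11, -0.29])]
[([325.3, 92.2], [312, 7, 27, 173, 4365]), ([322.0, 332.9], [308, 243, 29, 175, 4193])]
```

```bash
python3 -m jog '[[0,0.06,0,0,0,0,255],[0,0.06,0.3,0,0,0,255],[0,0.06,0.7,0,0,0,255],[0,0.06,1.1,0,0,0,255],[0,0.06,1.1,0,0,0,255]]'; python3 -m jog '[[0,0,0.3,0,0,0,255],[0,0,0.6,0,0,0,255],[0,0,0.9,0,0,0,255],[0,0,0.9,0,0,0,255]]'
```

```text
t: 15.23
tool_pos: [0.5001, 0.034, 0.1122]
tool_rot: [2.208, 2.235, -0.0]
contact_force: [0.0, 0.4, -0.5]
opening: 0.009
t: 15.57
tool_pos: [0.4995, 0.034, 0.1023]
tool_rot: [-2.207, -2.234, 0.002]
contact_force: [0.1, -0.3, -0.9]
opening: 0.0089
```

```bash
python3 -m jog '[[0,0,0.2,0,0,0,255],[0,0,0.4,0,0,0,255],[0,0,0.5,0,0,0,255],[0,0,0.5,0,0,0,255]]' 100; python3 -m jog '[[0,0,0.1,0,0,0,255],[0,0,0.15,0,0,0,255],[0,0,0.15,0,0,0,255]]'
```

```text
t: 15.9
tool_pos: [0.4993, 0.034, 0.097]
tool_rot: [-2.207, -2.234, 0.002]
contact_force: [-0.0, -0.2, -0.4]
opening: 0.0088
t: 16.15
tool_pos: [0.4994, 0.034, 0.0956]
tool_rot: [-2.207, -2.234, 0.002]
contact_force: [0.9, 0.2, -1.0]
opening: 0.0087
```

```bash
python3 -m jog '[[0,0,0.1,0,0,0,255],[0,0,0.15,0,0,0,255],[0,0,0.15,0,0,0,255]]'; python3 -m jog '[[0,0,0.1,0,0,0,255],[0,0,0.15,0,0,0,255],[0,0,0.15,0,0,0,255]]'
```

```text
t: 16.4
tool_pos: [0.4997, 0.034, 0.0955]
tool_rot: [-2.207, -2.234, 0.003]
contact_force: [-4.7, 0.4, 8.1]
opening: 0.0082
t: 16.65
tool_pos: [0.5001, 0.034, 0.0955]
tool_rot: [-2.207, -2.234, 0.002]
contact_force: [-3.6, -0.5, 8.1]
opening: 0.0087
```

```bash
python3 -m jog '[[0,0,0.2,0,0,0,255],[0,0,0.35,0,0,0,255],[0,0,0.35,0,0,0,255],[0,0,0.35,0,0,0,255]]'
python3 - <<'E'
from h import *
o=get_obs();t=o["tool_pos"];print(t,o["contact_force"],o["wrist_torque"])
c=calibration("scene");im=get_image("scene");cv2.imwrite("pics/s9.png",im[:,:,::-1])
k=calibration("top");tp=get_image("top");cv2.imwrite("pics/t9.png",tp[:,:,::-1]);w=get_image("wrist")[:,:,::-1]
a=cv2.resize(im[150:330,260:460,::-1],(400,360),interpolation=cv2.INTER_CUBIC);b=cv2.resize(tp[180:300,200:333,::-1],(400,360),interpolation=cv2.INTER_CUBIC)
cv2.imwrite("pics/final.png",np.vstack([np.hstack([a,b]),np.hstack([cv2.resize(w,(320,240)),cv2.resize(w[120:360,240:480],(480,240))[:, :480]])]))
E
```

```text
t: 16.98
tool_pos: [0.5005, 0.034, 0.0954]
tool_rot: [-2.206, -2.234, 0.004]
contact_force: [-9.6, 0.5, 18.7]
opening: 0.0084
[0.50047633 0.03402985 0.09538458] [-9.60903695  0.54733618 18.7040642 ] [ 0.10185587  2.01050613 -0.02193212]
```

View pics/final.png

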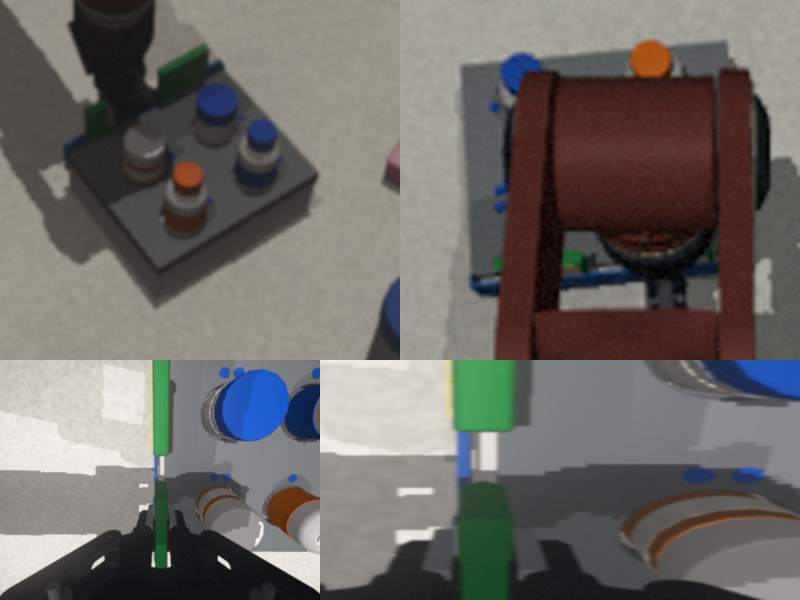

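Bottle and jar stand in their pockets, and the holder is in line with the fitted one, seated at the same height behind the lip. I'll relieve the 9.6 N sideways load while keeping the push.

```bash
python3 -m jog '[[0,-0.1,0.4,0,0,0,255],[0,-0.1,0.4,0,0,0,255],[0,-0.1,0.4,0,0,0,255],[0,-0.1,0.4,0,0,0,255],[0,-0.1,0.4,0,0,0,255],[0,-0.1,0.4,0,0,0,255]]'; python3 -c "
from h import *
import time
get_image('top')
o=get_obs();print(o['tool_pos'],o['contact_force'],o['opening'])"
```

```text
t: 17.63
tool_pos: [0.5004, 0.0341, 0.0954]
tool_rot: [-2.206, -2.234, 0.003]
contact_force: [-8.6, 1.8, 20.5]
opening: 0.0086
[0.50046009 0.03403449 0.0954011 ] [-9.75407369  0.75757721 20.20194175] 0.008597821662063427
```

```bash
python3 -m jog '[[0,-0.25,0.4,0,0,0,255],[0,-0.25,0.4,0,0,0,255],[0,-0.25,0.4,0,0,0,255],[0,-0.25,0.4,0,0,0,255],[0,-0.25,0.4,0,0,0,255],[0,-0.25,0.4,0,0,0,255]]'
```

```text
t: 18.18
tool_pos: [0.5, 0.034, 0.0954]
tool_rot: [2.206, 2.235, 0.001]
contact_force: [-4.9, 1.5, 17.4]
opening: 0.0085
```

```bash
python3 -m jog '[[0,-0.2,0.5,0,0,0,255],[0,-0.2,0.5,0,0,0,255],[0,-0.2,0.5,0,0,0,255],[0,-0.2,0.5,0,0,0,255]]'; python3 -c "
from h import *
get_image('top');get_image('top');o=get_obs();print(o['tool_pos'],o['contact_force'],o['opening'])
finish_job()"
```

```text
t: 18.52
tool_pos: [0.5001, 0.034, 0.0954]
tool_rot: [2.205, 2.233, 0.004]
contact_force: [-8.2, 1.8, 23.4]
opening: 0.0083
[0.50005364 0.03403712 0.09534827] [-8.18925204  1.30316947 22.30046867] 0.008452545898353793
the job is handed in; nothing more can be done
```

The job is handed in at about 18.6 s of the 72 s allowed. I stood the bottle in the rear pocket, then the jar in the front pocket, releasing each on the pocket floor. I then pushed the green label holder down behind the lip and finished still gripping and pressing it.

- **Last force reading:** about 22 N downward, with the tool stopped at z = 95.4 mm against the 96 mm I computed for fully home. I took that as the slot floor, since harder pushing moved it no lower.
- **Pictures:** the final ones show both goods upright in their pockets. The holder is in line with the fitted one and seated at about the same height. The other lane looked as it was; the soap case I saw only at the edge of the last picture.
- **Sideways load:** about 8 N of sideways force stayed on the holder. I read it as friction from a slight drift while pressing; one correction eased it to 5 N, and it returned with the final push.
- **Centring:** the holder's position along the lip rests on camera measurements good to about 1 to 1.5 mm; I did not measure it again after seating.
- **Card side:** the card facing out is inferred from the holder's direction in the stand. I did not see the card itself after placing.

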